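# Hold a board level above the finishing turntable

## Robot

A 6-joint arm with a two-finger parallel gripper is mounted at the origin on a cart in front of the work surface, level with it; the furniture and walls round the work are solid. World frame = base frame: x ahead of the robot, y to its left, z up, the work surface at z = 0. Lengths are in mm, angles in rad, forces in N, time in s.
With the tool pointing down it reaches from about 275 to 1000 mm from the base axis. Payload 8.4 kg.
Tool frame: the origin (TCP) lies midway between the tips of the shut fingers; the grasp point (between the pads) lies 19 mm behind it; z points along the fingers, y is the line along which they close (so a half turn about z gives the same grasp; the last joint's range is limited). The gripper opens to 85 mm and grips with 20 to 120 N. Pads are 22 mm wide; open, the fingers measure 114 mm over their backs; the gripper's body (76 mm by 85 mm) begins 54 mm behind the grasp point. The pads swing forward as they close: fully open they stand 13 mm farther back than shut.
Start: joints at [1.239, 0.353, 1.633, -0, 1.155, -0.002], TCP at [202.407, 591.32, 231.281] pointing down, gripper open.
Joint ranges: [-2.63, 2.63], [-0.92, 2.1], [0.06, 2.66], [-1.3, 4.44], [0, 2.69], [-3.02, 3.02]. Speed limits (rad/s): [2.22, 2.22, 2.79, 3.14, 3.14, 3.14].

## Interface

Orientations are given as [roll, pitch, yaw] about the fixed x, y, z axes, in that order (R = Rz(yaw) Ry(pitch) Rx(roll)).
In Python, from rig import r gives the robot as it stands.
- The arm moves only by the tool servo_tool, never from a script. Its argument "deltas" is a list of rows, each an object of numbers: "x", "y", "z": the shift along the world's x, y, z in mm; "rx", "ry", "rz": the turn, a rotation vector about the world's x, y, z in rad; "gripper": the gripper's target within -1 to 1 (fully open at 1, half-way at 0, shut at -1). A call has 1 to 10 rows; each row is the pose to reach, as a shift and turn from the pose commanded when the call began; what a row does not reach only later rows make up. A row lasts 1/10 s, in which the tool goes at most 50 mm and 8.59 degrees, less where a joint would pass 70% of its speed; a pose out of reach is approached as far as the arm can. A call with a gripper value outside its range is refused whole. The fingers move at their own pace and stop on an object; "newtons" is the grip in N (left out, the last holds). Time passes only in rows, so rows that repeat a pose let the fingers close. It gives the time, the measured TCP pose, the force, the opening and the grip force at its end, in the units of the state.
- r.sense(): the state, without advancing time (a new reading comes with each control period).
- r.grab_frame(name): name is "side" or "top" or "wrist"; returns the picture (420x560x3 uint8, blue, green, red); there is no depth.
- r.camera_params(name): a dict with "mtx" (3x3 intrinsics, pixels), "D" ([k1, k2, p1, p2, k3] as OpenCV has them; the pictures are not rectified), "eye" and "orientation" of the camera in the world. Camera axes: x right, y down, z forward; pixel columns grow to the right and rows downward; lengths in mm; the calibration is good to about 2 mm. A picture is of the moment at which its call begins: read the wrist's pose just before it. camera_params takes no time and is no camera call; for the wrist camera it gives the pose at the moment of the call.
- r.sign_off(): hands the job in; it is judged then, once.
Trained networks look in the newest picture that a camera, given by its name, has taken for a name from the list of things; names that differ only in an ending like _2 or _b are one class to them, and where a whole thing is asked for, a point or a joint stands for the part that bears it (a point fixed in the world has none). Each returns a list of dicts, best first, with "conf" (0 to 1); they miss things now and then, are a little off and sometimes report something else, mostly with a low value. They report only what shows in the picture. A call takes as long as a camera call. They do not tell look-alikes from the thing itself.
- r.recognise(name, camera): "box" ([left, top, width, height] in pixels, round what is visible of it).
The state is a dict: "clock": time; "qpos": joint angles; "qvel": joint speeds; "joint_efforts": joint torques, N m; "eef_pos": TCP position; "tcp_rot": TCP orientation; "contact_force": force on the tool from outside, world axes, zero at the start; "wrist_torque": the same for the moment, N m; "opening": opening from 0.0 (shut) to 1.0 (fully open); "grasp_force": force on a finger pad.
Only numpy, scipy, OpenCV 4.12 (cv2) and the standard library are available. Lean on these libraries where they do the work, as an engineer would, in place of code of your own. Each camera call takes 0.05 s, during which the arm holds its last target. There are 200 camera calls.

## Task

The thin, long board on the finishing turntable is ready to be coated underneath: pick it off the freely turning turntable without setting the turntable whirling, raise it until its underside is at least 15 cm above the turntable's wooden disc, and keep it there level and still for three seconds or more. Finish while still holding it up in the gripper, level and still. Leave the short thick block lying where it is on the turntable, and do not push the tin or the spray can about.

Things in the scene. Friction and masses are not known exactly. Their poses are not given: they have to be found in the camera images.
- board: the part to lift: thin, long light-brown wooden board 38 x 160 x 19 mm (x, y, z), about 0.12 kg; origin at the centre of its underside. It lies flat across the turntable's two strips, underside at height 55 mm, overhanging both; under its middle are 20 mm of free height and 62 mm between the strips. It lies 55 mm off the turning axis, so a push on it turns the turntable.
- block: short thick wooden block 65 x 90 x 36 mm (x, y, z), about 0.16 kg, origin at the centre of its underside; it lies across the same strips on the other side of the turntable's axis, underside at height 55 mm, and stays there.
- platter: turntable's plywood disc, 230 mm across, upper face at height 35 mm; origin on the vertical axis at its underside (height 20 mm). Undriven, turns almost without friction; its foot is fixed. Two dark wooden strips 8 mm wide, 20 mm high, 190 mm long stand on it along its x axis at y = -35 and +35 mm (tops at height 55 mm). The board lies on the +x side, the block on the -x side.
- stain_tin: round paint tin 77 mm across, 77 mm high, standing on the bench to the right; origin at the centre of its underside. Leave it alone.
- spray_can: upright spray can 67 mm across, 189 mm high, standing on the bench at the far left; origin at the centre of its underside. Leave it alone.
There are look-alikes about, which are no part of the job. Leave any black look-alike of the block alone.

How it is judged:
By the outcome, as a careful person would: the job done as asked, in the order asked, and still so for the second after the job is handed in, while the arm keeps its last pose, push and grip.
It also fails if it takes over 40 s, if anything falls off the work surface, if the arm or the gripper's body presses on something with over 40 N, if the wrist force passes 120 N, or if a joint passes its speed limit or range.

## Working session

There is one attempt and no reset: what is moved stays moved. The work goes in short steps, Python scripts to look and compute and a tool call to move; the robot and the scene stay as the last step left them, time stands still between calls to the robot, and variables do not carry over. Pictures are saved under pics/ and viewed, at most 10 in all, crops included, and the job is handed in when it is done.

Besides the shell and the picture viewer there is one more tool, called after "Call:" in YAML: its name, and indented under it one key for each argument. servo_tool: Moves the arm, as the interface text tells. Its arguments: {"type":"object","properties":{"deltas":{"type":"array","items":{"type":"object","properties":{"x":{"type":"number"},"y":{"type":"number"},"z":{"type":"number"},"rx":{"type":"number"},"ry":{"type":"number"},"rz":{"type":"number"},"gripper":{"type":"number"}}}},"newtons":{"type":"number"}},"required":["deltas"]}

```bash
mkdir -p pics; cat > h.py <<'E'
import numpy as np, cv2
from scipy.spatial.transform import Rotation as R
def cam(r,n):
    c=r.camera_params(n); o=np.array(c["orientation"],float)
    M=o if o.shape==(3,3) else R.from_euler('xyz',o).as_matrix()
    return np.array(c["mtx"],float),np.array(c["D"],float),np.array(c["eye"],float),M
def topt(c,uv,z):
    K,D,e,M=c; p=cv2.undistortPoints(np.array(uv,float).reshape(-1,1,2),K,D).reshape(-1,2)
    d=np.c_[p,np.ones(len(p))]@M.T
    return e+d*((z-e[2])/d[:,2])[:,None]
def proj(c,P):
    K,D,e,M=c; return cv2.projectPoints((np.array(P,float)-e)@M,np.zeros(3),np.zeros(3),K,D)[0].reshape(-1,2)
E
python3 - <<'E'
from rig import r
from h import *
print(r.sense())
ims=[]
for n in("top","side"):
    im=r.grab_frame(n); cv2.imwrite(f"pics/{n}0.png",im)
    print(n,r.camera_params(n))
    for k in("board","block","platter","stain_tin","spray_can"):
        print(k,[(np.round(d["box"]).tolist(),round(d["conf"],2)) for d in r.recognise(k,n)])
E
```

```text
{'clock': 0.0, 'qpos': array([ 1.23859316e+00,  3.53611405e-01,  1.63413471e+00, -1.21196075e-05,
        1.15520487e+00, -2.37409250e-03]), 'qvel': array([-0.00057435, -0.00082004, -0.00081025, -0.00092396,  0.00058174,
        0.00052394]), 'joint_efforts': array([-2.45624142e-03, -6.05246258e+01, -3.42067981e+01, -3.14418203e-04,
        9.27915884e-03,  5.13361556e-06]), 'eef_pos': array([202.25890493, 590.86522524, 230.58438687]), 'tcp_rot': array([-3.14023430e+00,  7.85647303e-06,  2.81176848e+00]), 'contact_force': array([ 0.72210573, -0.07176378, -0.41293613]), 'wrist_torque': array([ 0.03475457, -0.01738154,  0.0187204 ]), 'grasp_force': 0.0, 'opening': 0.9974764548133218}
top {'mtx': array([[458.90714286,   0.        , 279.72245769],
       [  0.        , 458.90714286, 208.63395469],
       [  0.        ,   0.        ,   1.        ]]), 'D': array([-0.14313013,  0.        ,  0.        ,  0.        ,  0.        ]), 'eye': array([ 422.95541066,  -24.56079113, 1169.5226172 ]), 'orientation': array([-3.03595372, -0.01591636, -1.56957909])}
board [([180.0, 234.0, 71.0, 32.0], 0.6
[... 275 characters left out ...]
y([[472.28557831,   0.        , 281.5138314 ],
       [  0.        , 472.28557831, 206.47336064],
       [  0.        ,   0.        ,   1.        ]]), 'D': array([-0.07407818,  0.        ,  0.        ,  0.        ,  0.        ]), 'eye': array([  530.81131566, -1197.47243067,   646.88514989]), 'orientation': array([-2.01401927e+00, -1.99318866e-03, -4.67255812e-03])}
board [([237.0, 179.0, 28.0, 34.0], 0.9)]
block [([274.0, 182.0, 25.0, 24.0], 0.82), ([214.0, 246.0, 43.0, 32.0], 0.74), ([274.0, 237.0, 32.0, 27.0], 0.67)]
platter [([232.0, 188.0, 73.0, 38.0], 0.59), ([238.0, 181.0, 27.0, 29.0], 0.45)]
stain_tin [([244.0, 268.0, 40.0, 50.0], 0.62)]
spray_can [([295.0, 133.0, 19.0, 56.0], 0.86)]
```

View pics/top0.png

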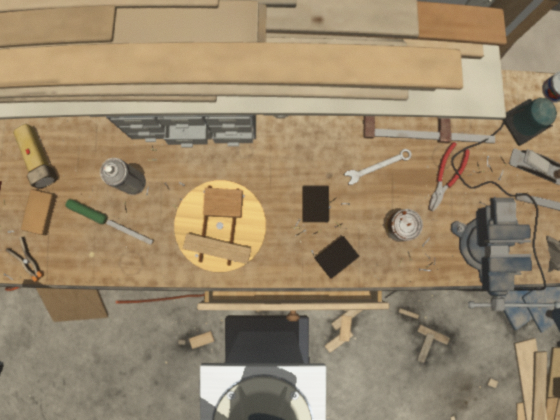

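View pics/side0.png

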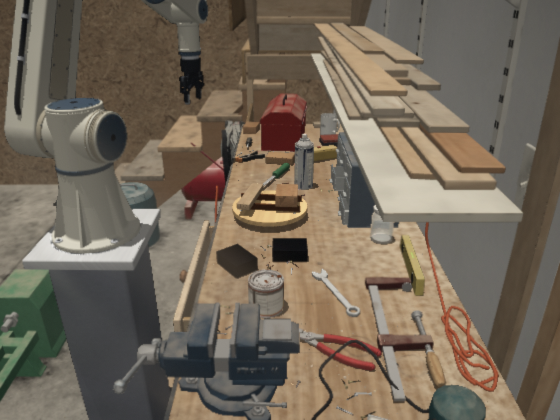

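The top view shows the turntable at about (220,226). The board is on the robot's side at (217,248) and the block is at (223,203). The black look-alikes at (316,203) and (337,256) lie on the bench, as does a brown piece at (37,213), so only the board at (217,248) is thin, long and on the turntable. I'll confirm that in a crop and measure it.

```bash
python3 - <<'E'
from rig import r
from h import *
im=r.grab_frame("top"); c=cam(r,"top")
cv2.imwrite("pics/crop1.png",cv2.resize(im[170:282,165:275],None,fx=5,fy=5,interpolation=cv2.INTER_CUBIC))
print("platter",topt(c,[[220,225]],35).round(),"board ctr",topt(c,[[217.5,248.5]],74).round(),"block",topt(c,[[223,203]],91).round())
print("tin",topt(c,[[406,224]],77).round(),"can",topt(c,[[113,170]],189).round())
E
```

```text
platter [[502. 106.  35.]] board ctr [[443. 106.  74.]] block [[550.  93.  91.]]
tin [[ 502. -348.   77.]] can [[611. 327. 189.]]
```

View pics/crop1.png

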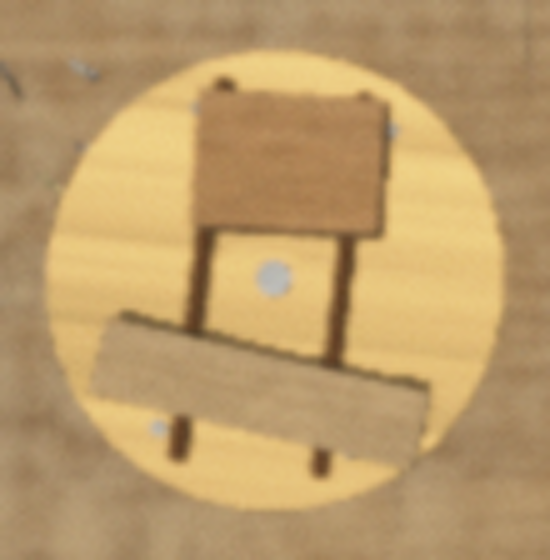

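The crop shows the thin, long, light-brown board lying skewed across both dark strips. Its crop corners are at about (118,318), (428,388), (410,466) and (90,395). The thick block is on the other side of the axis. I'll compute the board pose from these corners.

```bash
python3 - <<'E'
from rig import r
from h import *
c=cam(r,"top")
q=np.array([[120,320],[429,390],[410,466],[90,395]])/5+[164.6,169.6]
P=topt(c,q,74); print(P.round(1)); print([np.linalg.norm(P[i]-P[(i+1)%4]).round(1) for i in range(4)])
L=P[0]+P[3]-P[1]-P[2]; a=np.arctan2(L[1],L[0]); print("centre",P.mean(0),"long axis deg",np.degrees(a))
w=a-np.pi/2; s=r.sense(); y=s["tcp_rot"][2]
ya=np.arctan2(-np.cos(y),np.sin(y)); d=(w-ya+np.pi/2)%np.pi-np.pi/2
print("rz",d,"shift",P.mean(0)-s["eef_pos"], s["qpos"])
# strips
S=topt(c,np.array([[205,230],[180,455],[345,240],[321,472]])/5+[164.6,169.6],55);print(S.round(1))
E
```

```text
[[478.4 176.3  74. ]
 [445.7  27.9  74. ]
 [409.6  36.7  74. ]
 [442.5 190.1  74. ]]
[np.float64(152.0), np.float64(37.2), np.float64(156.9), np.float64(38.5)]
centre [444.02318789 107.71287248  74.        ] long axis deg 77.72650033650346
rz -1.4552322554900565 shift [ 241.60344778 -483.61364179 -157.33126584] [ 1.23859431e+00  3.52925593e-01  1.63339115e+00 -1.95394303e-05
  1.15519879e+00 -2.41707469e-03]
[[523.5 138.8  55. ]
 [414.1 149.3  55. ]
 [518.9  70.2  55. ]
 [406.3  80.8  55. ]]
```

Call:
servo_tool:
  deltas:
    - {"x": 20, "y": -40, "rz": -0.13, "gripper": 0.4}
    - {"x": 40, "y": -80, "rz": -0.26, "gripper": 0.4}
    - {"x": 60, "y": -120, "rz": -0.39, "gripper": 0.4}
    - {"x": 80, "y": -160, "rz": -0.52, "gripper": 0.4}
    - {"x": 100, "y": -200, "rz": -0.65, "gripper": 0.4}
    - {"x": 120, "y": -240, "rz": -0.78, "gripper": 0.4}
    - {"x": 140, "y": -280, "rz": -0.91, "gripper": 0.4}
    - {"x": 160, "y": -320, "rz": -1.04, "gripper": 0.4}
    - {"x": 180, "y": -360, "rz": -1.17, "gripper": 0.4}
    - {"x": 200, "y": -400, "rz": -1.3, "gripper": 0.4}

```text
invalid input
```

Call:
servo_tool:
  deltas:
    - {"x": 15, "y": -30, "rz": -0.06}
    - {"x": 30, "y": -60, "rz": -0.11}
    - {"x": 41, "y": -84, "rz": -0.155}
    - {"x": 41, "y": -84, "z": -30, "rz": -0.155}
    - {"x": 41, "y": -84, "z": -50, "rz": -0.155}
    - {"x": 41, "y": -84, "z": -50, "rz": -0.155}
    - {"x": 41, "y": -84, "z": -50, "rz": -0.155}

```text
invalid input
```

```bash
python3 - <<'E'
from rig import r
from h import *
s=r.sense(); print(s["clock"],s["eef_pos"],s["tcp_rot"],s["opening"])
c=cam(r,"wrist"); im=r.grab_frame("wrist"); print(c[2],r.recognise("board","wrist"))
# predicted board outline
a=np.radians(77.7); l=np.array([np.cos(a),np.sin(a),0]); w=np.array([l[1],-l[0],0])
C=np.array([444,107.7,74]); Q=[C+80*i*l+19*j*w for i,j in((1,1),(1,-1),(-1,-1),(-1,1))]
q=proj(c,Q); print(q.round())
cv2.polylines(im,[q.round().astype(np.int32)],True,(0,0,255),1)
cv2.imwrite("pics/w1.png",im)
E
```

```text
0.65 [202.41974011 591.32651427 231.33126584] [3.14151558e+00 1.80630945e-05 2.81181560e+00] 0.9997741702310259
[137.51284668 613.8601613  373.72517925] []
[[ 51. 485.]
 [ 41. 464.]
 [-71. 469.]
 [-59. 489.]]
```

View pics/w1.png

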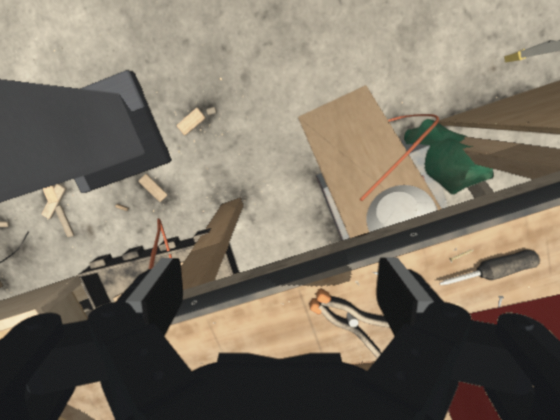

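The wrist camera still shows the start area because both moves were refused as invalid. I'll resend the first one with every key filled in.

Call:
servo_tool:
  deltas:
    - {"x": 20, "y": -40, "z": 0, "rx": 0, "ry": 0, "rz": -0.13, "gripper": 0.4}
    - {"x": 40, "y": -80, "z": 0, "rx": 0, "ry": 0, "rz": -0.26, "gripper": 0.4}
    - {"x": 60, "y": -120, "z": 0, "rx": 0, "ry": 0, "rz": -0.39, "gripper": 0.4}
    - {"x": 80, "y": -160, "z": 0, "rx": 0, "ry": 0, "rz": -0.52, "gripper": 0.4}
    - {"x": 100, "y": -200, "z": 0, "rx": 0, "ry": 0, "rz": -0.65, "gripper": 0.4}
    - {"x": 120, "y": -240, "z": 0, "rx": 0, "ry": 0, "rz": -0.78, "gripper": 0.4}
    - {"x": 140, "y": -280, "z": 0, "rx": 0, "ry": 0, "rz": -0.91, "gripper": 0.4}
    - {"x": 160, "y": -320, "z": 0, "rx": 0, "ry": 0, "rz": -1.04, "gripper": 0.4}
    - {"x": 180, "y": -360, "z": 0, "rx": 0, "ry": 0, "rz": -1.17, "gripper": 0.4}
    - {"x": 200, "y": -400, "z": 0, "rx": 0, "ry": 0, "rz": -1.3, "gripper": 0.4}
  newtons: 40

```text
clock: 1.75
eef_pos: [403.0, 189.7, 231.6]
tcp_rot: [3.141, -0.0, 1.507]
contact_force: [0.5, 0.5, -0.1]
opening: 0.699
grasp_force: 0.0
```

Call:
servo_tool:
  deltas:
    - {"x": 15, "y": -30, "z": 0, "rx": 0, "ry": 0, "rz": -0.06, "gripper": 0.4}
    - {"x": 30, "y": -60, "z": 0, "rx": 0, "ry": 0, "rz": -0.11, "gripper": 0.4}
    - {"x": 41, "y": -83, "z": 0, "rx": 0, "ry": 0, "rz": -0.155, "gripper": 0.4}
    - {"x": 41, "y": -83, "z": -30, "rx": 0, "ry": 0, "rz": -0.155, "gripper": 0.4}
    - {"x": 41, "y": -83, "z": -50, "rx": 0, "ry": 0, "rz": -0.155, "gripper": 0.4}
    - {"x": 41, "y": -83, "z": -50, "rx": 0, "ry": 0, "rz": -0.155, "gripper": 0.4}
    - {"x": 41, "y": -83, "z": -50, "rx": 0, "ry": 0, "rz": -0.155, "gripper": 0.4}
  newtons: 40

```text
clock: 2.45
eef_pos: [443.5, 108.4, 181.6]
tcp_rot: [-3.141, 0.0, 1.357]
contact_force: [0.6, -0.2, -0.1]
opening: 0.699
grasp_force: 0.0
```

```bash
python3 - <<'E'
from rig import r
from h import *
s=r.sense(); print(s["clock"],s["eef_pos"],s["tcp_rot"],s["opening"])
c=cam(r,"wrist"); im=r.grab_frame("wrist"); print(c[2],r.recognise("board","wrist"))
a=np.radians(77.7); l=np.array([np.cos(a),np.sin(a),0]); w=np.array([l[1],-l[0],0])
C=np.array([444,107.7,74]); Q=[C+80*i*l+19*j*w for i,j in((1,1),(1,-1),(-1,-1),(-1,1))]
q=proj(c,Q); print(q.round())
cv2.imwrite("pics/w2raw.png",im)
cv2.polylines(im,[q.round().astype(np.int32)],True,(0,0,255),1)
cv2.imwrite("pics/w2.png",im)
E
```

```text
2.45 [443.45531163 108.37536063 181.61709207] [-3.14119874e+00  1.77366246e-04  1.35686633e+00] 0.6990712547708691
[457.99797044 175.69906195 324.03612421] [{'box': [255.3, 93.6, 51.6, 201.1], 'conf': 0.94}]
[[307.  99.]
 [254.  99.]
 [258. 294.]
 [302. 294.]]
```

View pics/w2.png

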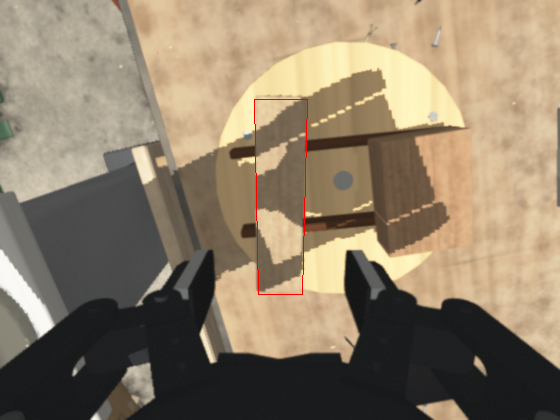

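The outline I projected matches the board in the wrist view (columns 255–307, rows 94–294), to within about 2 mm along its length. The fingers straddle it between the strips, so I'll descend.

Call:
servo_tool:
  deltas:
    - {"x": 0, "y": -2, "z": -20, "rx": 0, "ry": 0, "rz": 0, "gripper": 0.4}
    - {"x": 0, "y": -2, "z": -45, "rx": 0, "ry": 0, "rz": 0, "gripper": 0.4}
    - {"x": 0, "y": -2, "z": -70, "rx": 0, "ry": 0, "rz": 0, "gripper": 0.4}
    - {"x": 0, "y": -2, "z": -90, "rx": 0, "ry": 0, "rz": 0, "gripper": 0.4}
    - {"x": 0, "y": -2, "z": -105, "rx": 0, "ry": 0, "rz": 0, "gripper": 0.4}
    - {"x": 0, "y": -2, "z": -118, "rx": 0, "ry": 0, "rz": 0, "gripper": 0.4}
    - {"x": 0, "y": -2, "z": -128, "rx": 0, "ry": 0, "rz": 0, "gripper": 0.4}
    - {"x": 0, "y": -2, "z": -136, "rx": 0, "ry": 0, "rz": 0, "gripper": 0.4}
    - {"x": 0, "y": -2, "z": -140, "rx": 0, "ry": 0, "rz": 0, "gripper": 0.4}
    - {"x": 0, "y": -2, "z": -140, "rx": 0, "ry": 0, "rz": 0, "gripper": 0.4}
  newtons: 40

```text
clock: 3.55
eef_pos: [443.4, 106.4, 41.2]
tcp_rot: [-3.141, 0.0, 1.357]
contact_force: [-0.1, 0.2, -0.1]
opening: 0.698
grasp_force: 0.0
```

Call:
servo_tool:
  deltas:
    - {"x": 0, "y": 0, "z": 0, "rx": 0, "ry": 0, "rz": 0, "gripper": 0.3}
    - {"x": 0, "y": 0, "z": 0, "rx": 0, "ry": 0, "rz": 0, "gripper": 0.2}
    - {"x": 0, "y": 0, "z": 0, "rx": 0, "ry": 0, "rz": 0, "gripper": 0.1}
    - {"x": 0, "y": 0, "z": 0, "rx": 0, "ry": 0, "rz": 0, "gripper": 0.0}
    - {"x": 0, "y": 0, "z": 0, "rx": 0, "ry": 0, "rz": 0, "gripper": -0.1}
    - {"x": 0, "y": 0, "z": 0, "rx": 0, "ry": 0, "rz": 0, "gripper": -0.2}
    - {"x": 0, "y": 0, "z": 0, "rx": 0, "ry": 0, "rz": 0, "gripper": -0.4}
    - {"x": 0, "y": 0, "z": 0, "rx": 0, "ry": 0, "rz": 0, "gripper": -1}
    - {"x": 0, "y": 0, "z": 0, "rx": 0, "ry": 0, "rz": 0, "gripper": -1}
    - {"x": 0, "y": 0, "z": 0, "rx": 0, "ry": 0, "rz": 0, "gripper": -1}
  newtons: 40

```text
clock: 4.55
eef_pos: [443.3, 106.2, 41.5]
tcp_rot: [-3.141, 0.0, 1.357]
contact_force: [-1.6, -0.6, 6.1]
opening: 0.44
grasp_force: 39.6
```

The opening of about 37 mm matches the board's width and the grip is firm, so I'll lift.

Call:
servo_tool:
  deltas:
    - {"x": 0, "y": 0, "z": 3, "rx": 0, "ry": 0, "rz": 0, "gripper": -1}
    - {"x": 0, "y": 0, "z": 8, "rx": 0, "ry": 0, "rz": 0, "gripper": -1}
    - {"x": 0, "y": 0, "z": 16, "rx": 0, "ry": 0, "rz": 0, "gripper": -1}
    - {"x": 0, "y": 0, "z": 30, "rx": 0, "ry": 0, "rz": 0, "gripper": -1}
    - {"x": 0, "y": 0, "z": 50, "rx": 0, "ry": 0, "rz": 0, "gripper": -1}
    - {"x": 0, "y": 0, "z": 75, "rx": 0, "ry": 0, "rz": 0, "gripper": -1}
    - {"x": 0, "y": 0, "z": 100, "rx": 0, "ry": 0, "rz": 0, "gripper": -1}
    - {"x": 0, "y": 0, "z": 125, "rx": 0, "ry": 0, "rz": 0, "gripper": -1}
    - {"x": 0, "y": 0, "z": 145, "rx": 0, "ry": 0, "rz": 0, "gripper": -1}
    - {"x": 0, "y": 0, "z": 160, "rx": 0, "ry": 0, "rz": 0, "gripper": -1}
  newtons: 60

```text
clock: 5.55
eef_pos: [443.7, 106.4, 203.3]
tcp_rot: [3.14, -0.001, 1.357]
contact_force: [0.5, -0.5, -1.7]
opening: 0.431
grasp_force: 60.3
```

Call:
servo_tool:
  deltas:
    - {"x": 0, "y": 0, "z": 0, "rx": 0, "ry": 0, "rz": 0, "gripper": -1}
    - {"x": 0, "y": 0, "z": 0, "rx": 0, "ry": 0, "rz": 0, "gripper": -1}
    - {"x": 0, "y": 0, "z": 0, "rx": 0, "ry": 0, "rz": 0, "gripper": -1}
    - {"x": 0, "y": 0, "z": 0, "rx": 0, "ry": 0, "rz": 0, "gripper": -1}
    - {"x": 0, "y": 0, "z": 0, "rx": 0, "ry": 0, "rz": 0, "gripper": -1}
  newtons: 60

```text
clock: 6.05
eef_pos: [443.0, 106.2, 200.6]
tcp_rot: [-3.14, 0.001, 1.357]
contact_force: [0.2, -0.1, -1.4]
opening: 0.437
grasp_force: 60.3
```

```bash
python3 - <<'E'
from rig import r
from h import *
s=r.sense(); print(s["clock"],s["eef_pos"],s["opening"],s["grasp_force"],s["contact_force"])
a=r.grab_frame("side"); b=r.grab_frame("wrist"); t=r.grab_frame("top")
print(r.recognise("platter","top"),r.recognise("block","top"))
cv2.imwrite("pics/l1.png",np.hstack([cv2.resize(a[120:250,190:320],(400,400),interpolation=2),cv2.resize(b,(400,400))]))
E
```

```text
6.05 [442.98997434 106.22694388 200.58771729] 0.4371634149332864 60.31120777130127 [ 0.24275545 -0.05931886 -1.39502548]
[{'box': [177.9, 178.9, 89.7, 89.6], 'conf': 0.97}] [{'box': [313.3, 236.5, 44.7, 42.4], 'conf': 0.85}, {'box': [228.1, 239.8, 22.0, 25.0], 'conf': 0.68}, {'box': [301.8, 186.0, 30.5, 38.7], 'conf': 0.65}, {'box': [205.7, 185.4, 33.4, 30.7], 'conf': 0.63}]
```

View pics/l1.png

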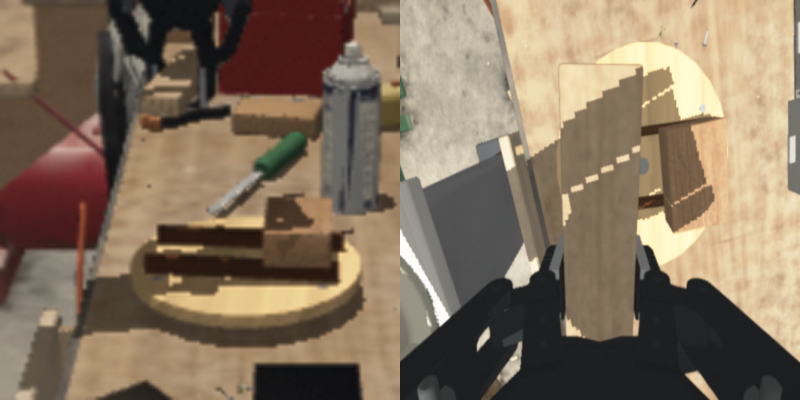

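The board is held above the turntable, and the turntable and block look unchanged. I'll hold for about 3.5 s and check that the board is level. In the wrist view its far edge is at about row 67 (columns 223–339 of the full picture) and its near end at about row 352.

Call:
servo_tool:
  deltas:
    - {"x": 0, "y": 0, "z": 0, "rx": 0, "ry": 0, "rz": 0, "gripper": -1}
    - {"x": 0, "y": 0, "z": 0, "rx": 0, "ry": 0, "rz": 0, "gripper": -1}
    - {"x": 0, "y": 0, "z": 0, "rx": 0, "ry": 0, "rz": 0, "gripper": -1}
    - {"x": 0, "y": 0, "z": 0, "rx": 0, "ry": 0, "rz": 0, "gripper": -1}
    - {"x": 0, "y": 0, "z": 0, "rx": 0, "ry": 0, "rz": 0, "gripper": -1}
  newtons: 60

```text
clock: 6.8
eef_pos: [443.4, 106.3, 201.3]
tcp_rot: [3.142, -0.0, 1.357]
contact_force: [-0.5, -0.4, -2.0]
opening: 0.437
grasp_force: 60.3
```

```bash
python3 - <<'E'
from rig import r
from h import *
s=r.sense(); c=cam(r,"wrist"); im=r.grab_frame("wrist"); print(r.recognise("board","wrist"))
a=s["tcp_rot"][2]; l=np.array([np.cos(a),np.sin(a),0]); w=np.array([l[1],-l[0],0])
C=np.array([443.5,105.5,55+9.5+s["eef_pos"][2]-41.5])
for t,col in((-4,(255,0,0)),(0,(0,0,255)),(4,(0,255,0))):
    T=R.from_rotvec(w*np.radians(t)).as_matrix()
    q=proj(c,[C+T@(80*i*l+19*j*w+[0,0,9.5]) for i,j in((1,1),(1,-1),(-1,-1),(-1,1))]); print(t,q.round().tolist())
    cv2.polylines(im,[q.round().astype(np.int32)],True,col,1)
cv2.imwrite("pics/l2.png",cv2.resize(im[40:380,180:400],(388,600)))
E
```

```text
[{'box': [223.4, 66.2, 119.5, 291.1], 'conf': 0.91}]
-4 [[338.0, 80.0], [223.0, 80.0], [236.0, 469.0], [323.0, 469.0]]
0 [[341.0, 80.0], [220.0, 80.0], [238.0, 458.0], [322.0, 458.0]]
4 [[344.0, 81.0], [217.0, 81.0], [239.0, 447.0], [320.0, 447.0]]
```

View pics/l2.png

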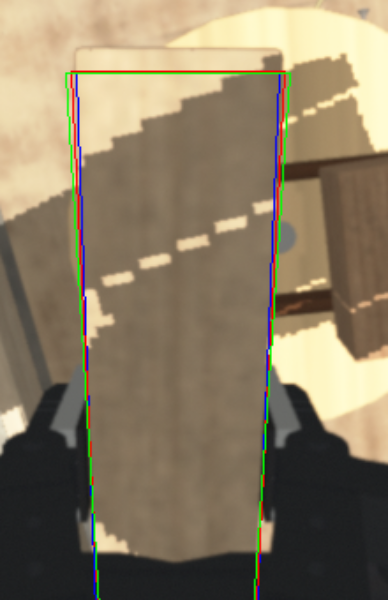

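The board is held about 5 mm off centre, which is harmless. Its edges lie close to the level outline, so I'll fit the tilt numerically.

```bash
python3 - <<'E'
from rig import r
from h import *
from scipy.optimize import least_squares
s=r.sense(); c=cam(r,"wrist"); im=cv2.GaussianBlur(r.grab_frame("wrist"),(3,3),0).astype(float)
a=s["tcp_rot"][2]; l=np.array([np.cos(a),np.sin(a),0]); w=np.array([l[1],-l[0],0])
C0=np.array([443.5,105.5,64.5+s["eef_pos"][2]-41.5])+4.5*l
def line(p,j,rows):
    t,dz,dx,dy=p; T=R.from_rotvec(w*t+[0,0,dy]).as_matrix()
    q=proj(c,[C0+[0,0,dz]+dx*w+T@(k*l+19*j*w+[0,0,9.5]) for k in np.linspace(80,-10,30)])
    return np.interp(rows,q[:,1],q[:,0])
rows=np.arange(85,240,4); G=np.abs(np.diff(im,axis=1)).sum(2); obs={}
for j in(1,-1):
    x0=line([0,0,0,0],j,rows); o=[]
    for y,x in zip(rows,x0):
        k=int(x)-8; g=G[y-1:y+2,k:k+17].mean(0); o.append(k+g.argmax()+.5)
    obs[j]=np.array(o); print(j,(obs[j]-x0).round(1).tolist())
f=lambda p:np.r_[line(p,1,rows)-obs[1],line(p,-1,rows)-obs[-1]]
z=least_squares(f,[0,0,0,0],loss="soft_l1",x_scale=[.05,3,1,.02])
J=np.linalg.inv(z.jac.T@z.jac); print("tilt deg",np.degrees(z.x[0]),"+-",np.degrees(J[0,0]**.5),"dz,dx",z.x[1:3],"yaw",np.degrees(z.x[3]))
print(s["clock"],s["wrist_torque"])
E
```

```text
1 [-0.9, -0.7, -0.5, -0.3, -0.1, 0.0, 0.2, -0.6, -0.4, -0.2, -0.0, -0.9, -0.7, -0.5, -0.3, -0.1, -0.9, -1.7, -1.6, -0.4, -0.2, -2.0, -1.8, -1.6, 7.6, -0.2, -1.0, -0.8, -0.7, -0.5, -1.3, -1.1, -0.9, -1.7, -0.5, -0.3, 7.9, -1.9, -1.7]
-1 [3.1, 2.9, 2.8, 2.6, 0.4, 0.3, 3.1, 2.9, 2.8, 2.6, 2.4, 5.3, 5.1, 1.9, 1.7, 1.6, -7.6, -3.8, 0.0, -5.1, 0.7, 0.5, -5.7, -4.8, -5.0, -5.2, -4.4, -3.5, -2.7, -1.9, 7.9, 0.7, 0.6, 0.4, 1.2, 1.0, 0.8, 3.6, 0.5]
tilt deg -2.3911829916478355 +- 1.2292474090682644 dz,dx [ 0.34181675 -0.5650383 ] yaw -0.7323755668729781
6.9 [-0.00199313  0.01542594 -0.01589925]
```

The fit gives a tilt of about 1–2.4° with the +y end low. That agrees with the off-centre grip. I'll turn it back by about 1.5° and hold.

Call:
servo_tool:
  deltas:
    - {"x": 0, "y": 0, "z": 0, "rx": 0.008, "ry": -0.002, "rz": 0, "gripper": -1}
    - {"x": 0, "y": 0, "z": 0, "rx": 0.016, "ry": -0.004, "rz": 0, "gripper": -1}
    - {"x": 0, "y": 0, "z": 0, "rx": 0.025, "ry": -0.005, "rz": 0, "gripper": -1}
    - {"x": 0, "y": 0, "z": 0, "rx": 0.025, "ry": -0.005, "rz": 0, "gripper": -1}
    - {"x": 0, "y": 0, "z": 0, "rx": 0.025, "ry": -0.005, "rz": 0, "gripper": -1}
    - {"x": 0, "y": 0, "z": 0, "rx": 0.025, "ry": -0.005, "rz": 0, "gripper": -1}
  newtons: 60

```text
clock: 7.55
eef_pos: [443.4, 106.3, 201.3]
tcp_rot: [-3.141, -0.025, 1.357]
contact_force: [-0.2, -0.4, -1.6]
opening: 0.437
grasp_force: 60.3
```

Call:
servo_tool:
  deltas:
    - {"x": 0, "y": 0, "z": 0, "rx": 0, "ry": 0, "rz": 0, "gripper": -1}
    - {"x": 0, "y": 0, "z": 0, "rx": 0, "ry": 0, "rz": 0, "gripper": -1}
    - {"x": 0, "y": 0, "z": 0, "rx": 0, "ry": 0, "rz": 0, "gripper": -1}
    - {"x": 0, "y": 0, "z": 0, "rx": 0, "ry": 0, "rz": 0, "gripper": -1}
    - {"x": 0, "y": 0, "z": 0, "rx": 0, "ry": 0, "rz": 0, "gripper": -1}
    - {"x": 0, "y": 0, "z": 0, "rx": 0, "ry": 0, "rz": 0, "gripper": -1}
    - {"x": 0, "y": 0, "z": 0, "rx": 0, "ry": 0, "rz": 0, "gripper": -1}
    - {"x": 0, "y": 0, "z": 0, "rx": 0, "ry": 0, "rz": 0, "gripper": -1}
    - {"x": 0, "y": 0, "z": 0, "rx": 0, "ry": 0, "rz": 0, "gripper": -1}
    - {"x": 0, "y": 0, "z": 0, "rx": 0, "ry": 0, "rz": 0, "gripper": -1}
  newtons: 60

```text
clock: 8.55
eef_pos: [443.4, 106.3, 201.3]
tcp_rot: [-3.141, -0.025, 1.357]
contact_force: [-0.1, -0.2, -2.2]
opening: 0.437
grasp_force: 60.3
```

Call:
servo_tool:
  deltas:
    - {"x": 0, "y": 0, "z": 0, "rx": 0, "ry": 0, "rz": 0, "gripper": -1}
    - {"x": 0, "y": 0, "z": 0, "rx": 0, "ry": 0, "rz": 0, "gripper": -1}
    - {"x": 0, "y": 0, "z": 0, "rx": 0, "ry": 0, "rz": 0, "gripper": -1}
    - {"x": 0, "y": 0, "z": 0, "rx": 0, "ry": 0, "rz": 0, "gripper": -1}
    - {"x": 0, "y": 0, "z": 0, "rx": 0, "ry": 0, "rz": 0, "gripper": -1}
    - {"x": 0, "y": 0, "z": 0, "rx": 0, "ry": 0, "rz": 0, "gripper": -1}
    - {"x": 0, "y": 0, "z": 0, "rx": 0, "ry": 0, "rz": 0, "gripper": -1}
    - {"x": 0, "y": 0, "z": 0, "rx": 0, "ry": 0, "rz": 0, "gripper": -1}
    - {"x": 0, "y": 0, "z": 0, "rx": 0, "ry": 0, "rz": 0, "gripper": -1}
    - {"x": 0, "y": 0, "z": 0, "rx": 0, "ry": 0, "rz": 0, "gripper": -1}
  newtons: 60

```text
clock: 9.55
eef_pos: [443.4, 106.3, 201.3]
tcp_rot: [-3.141, -0.025, 1.357]
contact_force: [-0.1, -0.1, -0.7]
opening: 0.434
grasp_force: 60.3
```

Call:
servo_tool:
  deltas:
    - {"x": 0, "y": 0, "z": 0, "rx": 0, "ry": 0, "rz": 0, "gripper": -1}
    - {"x": 0, "y": 0, "z": 0, "rx": 0, "ry": 0, "rz": 0, "gripper": -1}
    - {"x": 0, "y": 0, "z": 0, "rx": 0, "ry": 0, "rz": 0, "gripper": -1}
    - {"x": 0, "y": 0, "z": 0, "rx": 0, "ry": 0, "rz": 0, "gripper": -1}
    - {"x": 0, "y": 0, "z": 0, "rx": 0, "ry": 0, "rz": 0, "gripper": -1}
    - {"x": 0, "y": 0, "z": 0, "rx": 0, "ry": 0, "rz": 0, "gripper": -1}
    - {"x": 0, "y": 0, "z": 0, "rx": 0, "ry": 0, "rz": 0, "gripper": -1}
    - {"x": 0, "y": 0, "z": 0, "rx": 0, "ry": 0, "rz": 0, "gripper": -1}
    - {"x": 0, "y": 0, "z": 0, "rx": 0, "ry": 0, "rz": 0, "gripper": -1}
    - {"x": 0, "y": 0, "z": 0, "rx": 0, "ry": 0, "rz": 0, "gripper": -1}
  newtons: 60

```text
clock: 10.55
eef_pos: [443.4, 106.3, 201.3]
tcp_rot: [-3.141, -0.025, 1.357]
contact_force: [-0.1, 0.6, -1.9]
opening: 0.435
grasp_force: 60.3
```

Call:
servo_tool:
  deltas:
    - {"x": 0, "y": 0, "z": 0, "rx": 0, "ry": 0, "rz": 0, "gripper": -1}
    - {"x": 0, "y": 0, "z": 0, "rx": 0, "ry": 0, "rz": 0, "gripper": -1}
    - {"x": 0, "y": 0, "z": 0, "rx": 0, "ry": 0, "rz": 0, "gripper": -1}
    - {"x": 0, "y": 0, "z": 0, "rx": 0, "ry": 0, "rz": 0, "gripper": -1}
    - {"x": 0, "y": 0, "z": 0, "rx": 0, "ry": 0, "rz": 0, "gripper": -1}
    - {"x": 0, "y": 0, "z": 0, "rx": 0, "ry": 0, "rz": 0, "gripper": -1}
    - {"x": 0, "y": 0, "z": 0, "rx": 0, "ry": 0, "rz": 0, "gripper": -1}
  newtons: 60

```text
clock: 11.25
eef_pos: [443.4, 106.3, 201.3]
tcp_rot: [-3.141, -0.026, 1.357]
contact_force: [-0.5, 0.2, -2.1]
opening: 0.437
grasp_force: 60.3
```

```bash
python3 - <<'E'
from rig import r
from h import *
s=r.sense(); print(s["clock"],s["eef_pos"],s["tcp_rot"],s["opening"],s["grasp_force"])
b=r.grab_frame("wrist"); print(r.recognise("board","wrist")); t=r.grab_frame("top")
cv2.imwrite("pics/f.png",np.hstack([cv2.resize(b,(400,400)),cv2.resize(t[160:290,160:290],(400,400),interpolation=2)]))
E
```

```text
11.25 [443.41323979 106.3256784  201.28367406] [-3.14115581 -0.02551461  1.35676575] 0.43724845531644874 60.27957558631897
[{'box': [221.3, 62.7, 119.0, 294.9], 'conf': 0.98}]
```

View pics/f.png

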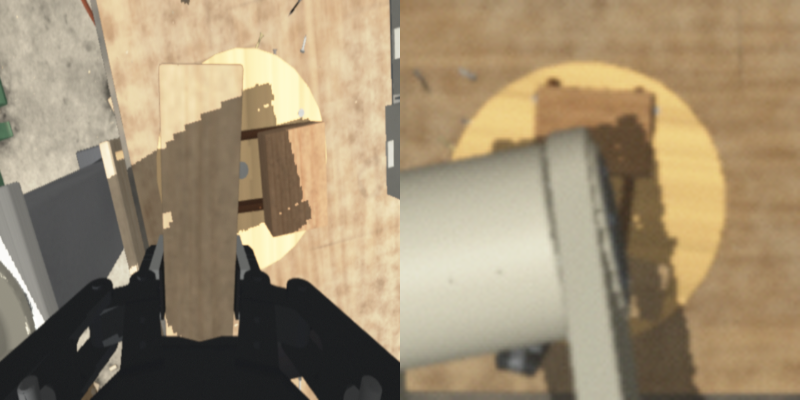

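The wrist view shows the board held steady, and the top view shows the turntable at rest with the block still across the strips. I'm handing in.

```bash
python3 -c "
from rig import r
print(r.sign_off())"
```

```text
the job is handed in; nothing more can be done
None
```

I lifted the board off the turntable and handed the job in with it still gripped: underside about 18 cm above the disc, level to within about 2° by camera estimate, and still for over 3 s. The turntable was at rest, the block was still on its strips, and the arm stayed well clear of the tin and spray can.

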